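# Push two steel discs into their recesses in the turntable base plate

## Robot

A 7-joint arm with a two-finger parallel gripper is mounted at the origin on the work surface; the furniture and walls round the work are solid. World frame = base frame: x ahead of the robot, y to its left, z up, the work surface at z = 0. Lengths are in m, angles in rad, forces in N, time in s.
With the tool pointing down it reaches from about 0.4 to 0.9 m from the base axis. Payload 5.5 kg.
Tool frame: the origin (TCP) lies midway between the tips of the shut fingers; the grasp point (between the pads) lies 19 mm behind it (ctrl.grasp_offset is the distance from the TCP to the grasp point, in m); z points along the fingers, y is the line along which they close (so a half turn about z gives the same grasp; the last joint's range is limited). The gripper opens to 92 mm and grips with 3 to 60 N. Pads are 19 mm wide; open, the fingers measure 130 mm over their backs; the gripper's body (75 mm by 190 mm) begins 47 mm behind the grasp point.
Start: joints at [-0.918, 0.501, -0.427, 1.55, 0.221, 1.138, -0.21], TCP at [0.247, 0.601, 0.227] pointing down, gripper open.
Joint ranges: [-2.88, 2.88], [-0.31, 2.03], [-1.54, 1.56], [0.2, 2.42], [-1.41, 4.55], [0.19, 2.02], [-2.57, 2.57]. Speed limits (rad/s): [2.57, 2.57, 3.14, 3.14, 3.14, 3.14, 3.14].

## Interface

Orientations are given as a 3x3 rotation matrix whose columns are the frame's x, y, z axes.
In Python, from station import ctrl gives the robot as it stands. The module is installed in compiled form; this text tells all that it offers.
- The arm moves only by the shell command python3 -m pendant 'ROWS' [OPENING]. ROWS is text: rows parted by semicolons, each of 4 numbers parted by spaces: the shift along the tool's x, y, z in units of 60 mm (1.0 is 60 mm), then the turn about the tool's z in units of 8 degrees (1.0 is 8 degrees). In form: x y z yaw; .... A call has 1 to 8 rows; each row shifts and turns the commanded pose from where the row before left it, along the tool's axes as they then stand; what a row does not reach is not made up. A row lasts 1/8 s, in which the tool goes at most 62.5 mm and 10.7 degrees, less where a joint would pass 70% of its speed; a pose out of reach is approached as far as the arm can. A call is refused whole if a number of a shift passes 1 or a number of a turn 1, either way. A call with a gripper value outside its range is refused whole. OPENING is the opening, from 0 (shut) to 1 (fully open), set as the call begins (- or left out, the last holds). The fingers move at their own pace and stop on an object; the grip force is fixed at half the most. Time passes only in rows, so rows that do not move let the fingers close. It gives the time, the measured TCP pose, the force, the opening and the grip force at its end, in the units of the state.
- ctrl.observe(): the state, without advancing time (a new reading comes with each control period).
- ctrl.read_camera(name): name is "scene" or "top" or "wrist"; returns a dict with "img" (400x640x3 uint8, red, green, blue), "intrinsics" (3x3 intrinsics, pixels), "pose" (4x4, takes a point from camera to world coordinates). Camera axes: x right, y up, looking along -z (the intrinsics and any distortion apply to the point x, -y, -z); pixel columns grow to the right and rows downward; lengths in m; the calibration is good to about 2 mm. A picture is of the moment at which its call begins. There is no depth.
- ctrl.sign_off(): hands the job in; it is judged then, once.
The state is a dict: "time": time; "qpos": joint angles; "qvel": joint speeds; "joint_efforts": joint torques, N m; "position": TCP position; "eef_rot": TCP orientation; "contact_force": force on the tool from outside, world axes, zero at the start; "torque": the same for the moment, N m; "grip_width": finger opening in m; "finger_force": force on a finger pad.
Only numpy, scipy, OpenCV 4.12 (cv2) and the standard library are available. Lean on these libraries where they do the work, as an engineer would, in place of code of your own. Each camera call takes 0.05 s, during which the arm holds its last target. There are 200 camera calls.

## Task

Two loose steel discs, a big one and a small one, lie on the dark turntable base plate, which has a wide and a narrow round recess. With the fingertips, push each disc across the plate until it drops into the recess of its own size and lies flat in it, flush with the plate. Do not pick the discs up, and leave the bearing post on the plate and the other things around it where they stand.

Things in the scene. Friction and masses are not known exactly. Their poses are not given: they have to be found in the camera images.
- base_plate: dark metal base plate, 180 (own x) x 260 (own y) x 22 mm high, lying on the work surface and fixed there; origin at the centre of its underside, its x roughly away from the robot. Its flat top is 22 mm above the work surface. The far half (+x) has two round flat-bottomed recesses, each 10 mm deep, their centres 120 mm apart
- wide_recess (a point): centre of the mouth of the wide recess, 54 mm in diameter, 10 mm deep; the point is level with the plate's top. At plate x +40, y +60 mm (the robot's left)
- narrow_recess (a point): centre of the mouth of the narrow recess, 38 mm in diameter, 10 mm deep; the point is level with the plate's top. At plate x +40, y -60 mm (the robot's right)
- big_disc_center (a point): centre, half-way up, of the loose big steel disc, 50 mm in diameter, 10 mm thick, about 0.15 kg, at first lying flat on the near half of the plate on either side (the centre is then 27 mm above the work surface; 17 mm once it lies in its recess, its top flush with the plate). Belongs in the wide recess
- small_disc_center (a point): centre, half-way up, of the loose small steel disc, 34 mm in diameter, 10 mm thick, about 0.07 kg, at first lying flat on the near half of the plate on the side the big disc is not on (centre at 27 mm; 17 mm once in its recess). Belongs in the narrow recess
- post_center (a point): centre of the black knurled bearing post, 36 mm across and 31 mm high, standing loose on the plate between and a little beyond the two recesses; must stay there
- bar: flat black arm bar, 200 x 52 x 10 mm, lying loose on the surface to the left of the plate; origin at the centre of its underside; must stay there
- nut: bright hexagonal nut, 26 x 22 x 12 mm, lying loose on the surface to the left of the plate; origin at the centre of its underside; must stay there
Mind the look-alikes: they are no part of the job. Leave any red look-alike of the part that bears small_disc_center alone. What is shaped like the part that bears big_disc_center but yellow is not meant.

How it is judged:
By the outcome, as a careful person would: the job done as asked, in the order asked, and still so for the second after the job is handed in, with the robot touching nothing.
It also fails if it takes over 54 s, if anything falls off the work surface, if the arm or the gripper's body presses on something with over 40 N, if the wrist force passes 120 N, or if a joint passes its speed limit or range.

## Working session

There is one attempt and no reset: what is moved stays moved. The work goes in short steps, Python scripts to look and compute and a shell command to move; the robot and the scene stay as the last step left them, time stands still between calls to the robot, and variables do not carry over. Pictures are saved under pics/ and viewed, at most 10 in all, crops included, and the job is handed in when it is done.

```bash
mkdir -p pics
python3 - <<'E'
from station import ctrl
import cv2
s=ctrl.observe();print(s['time'],s['position'],s['eef_rot'],s['grip_width'])
for n in("top","scene"):
    c=ctrl.read_camera(n);cv2.imwrite(f"pics/{n}0.png",c["img"][:,:,::-1]);print(c["intrinsics"],c["pose"])
E
```

```text
0.0 [0.2467562  0.60058867 0.22567746] [[-9.25015450e-01  3.79928646e-01 -8.00415225e-04]
 [ 3.79929483e-01  9.25013777e-01 -1.76059204e-03]
 [ 7.14957615e-05 -1.93267618e-03 -9.99998130e-01]] 0.09204247506552109
[[519.71634231   0.         318.24608291]
 [  0.         519.71634231 199.59479733]
 [  0.           0.           1.        ]] [[-0.02808479  0.98329447 -0.17984223  0.34466701]
 [-0.99913194 -0.03315103 -0.02522667  0.11026771]
 [-0.0307672   0.17897763  0.98337195  0.95812355]
 [ 0.          0.          0.          1.        ]]
[[428.03720811   0.         320.25629604]
 [  0.         428.03720811 197.00043936]
 [  0.           0.           1.        ]] [[-0.60592754  0.57750068 -0.54712409  0.02414009]
 [-0.79551293 -0.44272918  0.41370285  0.47421223]
 [-0.00331412  0.68591824  0.72767107  0.68575349]
 [ 0.          0.          0.          1.        ]]
```

View pics/top0.png

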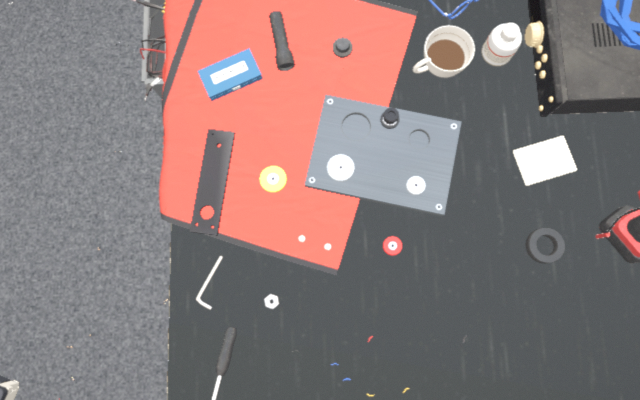

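View pics/scene0.png

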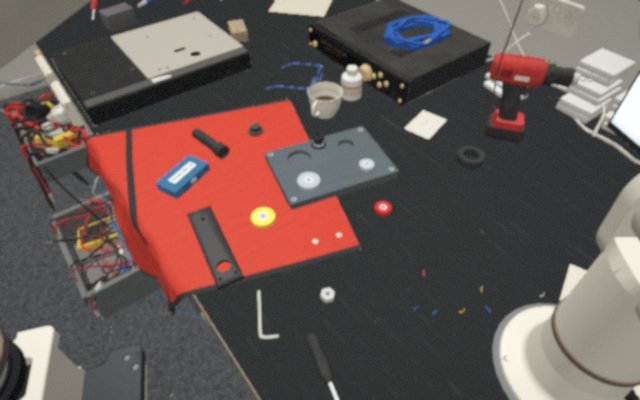

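The top view shows these candidates:
- **Big disc:** steel at (340,167). The yellow look-alike is at (273,179).
- **Small disc:** steel at (416,185). The red look-alike is at (393,246).
- **Recesses:** wide at (356,124), narrow at (418,138).
- **Post:** (390,118).
- **Plate screws:** (330,101), (454,126), (439,207), (312,180).

I'm choosing the two steel discs on the plate.

```bash
cat > h.py <<'E'
import numpy as np, cv2
from station import ctrl
def ray(c,uv,z):
    K,P=c["intrinsics"],c["pose"]
    d=np.linalg.inv(K)@[uv[0],uv[1],1]; d=P[:3,:3]@(d*[1,-1,-1]); o=P[:3,3]
    return (o+d*(z-o[2])/d[2])[:2]
def blobs(g,thr,amin,amax):
    n,l,st,ce=cv2.connectedComponentsWithStats((g>thr).astype(np.uint8))
    return [(ce[i],st[i,4],st[i,:4]) for i in range(1,n) if amin<st[i,4]<amax]
E
python3 - <<'E'
from h import *
c=ctrl.read_camera("top");im=c["img"];x0,y0=295,85
cr=im[y0:225,x0:475]
cv2.imwrite("pics/crop0.png",cv2.resize(cr[:,:,::-1],None,fx=4,fy=4,interpolation=cv2.INTER_CUBIC))
m=np.zeros(im.shape[:2],np.uint8);m[y0:225,x0:475]=cr.min(2)
for ce,a,st in blobs(m,150,4,2000): print(ce,a,st,ray(c,ce,.032),ray(c,ce,.022))
sc=np.array([ray(c,p,.022) for p in [(330,101),(454,126),(439,207),(312,180)]]);print(sc.mean(0),sc)
i=im.astype(int);pm=((i.max(2)>55)&(i.max(2)<130)&(i[:,:,2]>=i[:,:,0])).astype(np.uint8);k=np.zeros_like(pm);k[y0:225,x0:475]=1
pm=cv2.morphologyEx(pm*k,cv2.MORPH_CLOSE,np.ones((9,9)));pm=cv2.morphologyEx(pm,cv2.MORPH_OPEN,np.ones((9,9)))
ct=max(cv2.findContours(pm,0,2)[0],key=cv2.contourArea)[:,0]
w=np.array([ray(c,p,.022) for p in ct],np.float32);print(cv2.minAreaRect(w*1000))
E
```

```text
[388.30555556 122.86111111] 36 [382 118  15   8] [6.54213572e-01 7.44455630e-05] [ 0.65755596 -0.00111539]
[0.59990172 0.01109205] [[ 0.70502807  0.10666282]
 [ 0.64675157 -0.12272885]
 [ 0.49483799 -0.08433889]
 [ 0.55298923  0.1447731 ]]
((597.3330078125, -49.17558288574219), (212.43820190429688, 275.440185546875), 85.34429168701172)
```

View pics/crop0.png

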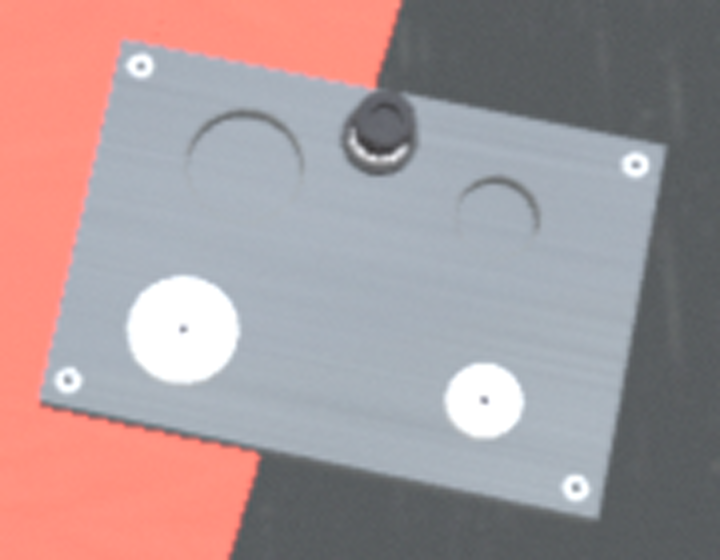

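```bash
cat >> h.py <<'E'
def plan(disc,goal,r,g):
    d=goal-disc;L=np.linalg.norm(d);u=d/L;b=np.sqrt(r*r-g*g/4)+.0095
    s=ctrl.observe();R=s['eef_rot']
    th=np.arctan2(d[1],d[0]);cur=np.arctan2(-R[1,0],-R[0,0])
    print("dir",np.degrees(th),"L",L,"yaw units",-np.degrees(th-cur)/8,"tcp contact",disc-u*b,"tcp end",goal-u*b)
def to(p):
    s=ctrl.observe();R=s['eef_rot'];print("to",p,"units",(R.T@(np.array(p)-s['position']))/.06)
E
python3 - <<'E'
from h import *
c=ctrl.read_camera("top")
cv=lambda x,y:((x+.5)/4-.5+295,(y+.5)/4-.5+85)
sc=np.array([ray(c,cv(*p),.022) for p in [(140,66),(636,165),(576,487),(68,380)]]);o=sc.mean(0)
ey=(sc[0]-sc[1]+sc[3]-sc[2]);ey/=np.linalg.norm(ey);ex=np.array([ey[1],-ey[0]])
B=ray(c,cv(183,329),.032);S=ray(c,cv(484,400),.032);W=o+.04*ex+.06*ey;N=o+.04*ex-.06*ey
# recess check: mouth rim points of wide recess: left/right 188,303 at row~165, top 110 ; narrow 457,540, top 176
print("o",o,"ex",ex,"B",B,"S",S,"W",W,"N",N)
K,P=c["intrinsics"],c["pose"]
for q in(W,N):
    v=P[:3,:3].T@(np.r_[q,.022]-P[:3,3]);uv=K@(v*[1,-1,-1]/-v[2]);print("recess crop px",(uv[0]-295)*4,(uv[1]-85)*4)
plan(B,W,.025,.03);plan(S,N,.017,.02)
u=(W-B)/np.linalg.norm(W-B);to(np.r_[B-u*.06,.12])
E
```

```text
o [0.60038932 0.01175775] ex [ 0.96972138 -0.24421393] B [0.57353221 0.09180802] S [ 0.53563896 -0.04308665] W [0.65383101 0.06017247] N [ 0.62452534 -0.05619409]
recess crop px 242.61665127586707 163.86321495391104
recess crop px 495.6860190522593 215.0362985206989
dir -21.503093202368643 L 0.08630588341683167 yaw units -0.1039162269394794 tcp contact [0.54608547 0.10262129] tcp end [0.62638427 0.07098574]
dir -8.388547108920834 L 0.08984760671465636 yaw units -1.7432344886204556 tcp contact [ 0.51263995 -0.03969515] tcp end [ 0.60152633 -0.05280259]
to [0.51770834 0.11380111 0.12      ] units [-7.26037838 -5.79093542  1.77419666]
```

The crop confirms the plain steel discs. The big one is at crop (183,329), the small one at (484,400), and the recess rims match the plate geometry to about 1 mm. I'm moving to a point behind the big disc.

```bash
python3 -m pendant '-.6 -.48 0 0;-.6 -.48 0 0;-.6 -.48 0 0;-.6 -.48 0 0;-.6 -.48 0 0;-.6 -.48 0 0;-.6 -.48 0 0;-.6 -.48 0 0' .326; python3 -m pendant '-.6 -.48 .2 0;-.6 -.48 .2 0;-.6 -.48 .2 -.1;-.6 -.48 .3 0;0 0 .3 0;0 0 0 0'
python3 - <<'E'
from h import *
c=ctrl.read_camera("wrist");cv2.imwrite("pics/w1.png",c["img"][:,:,::-1])
s=ctrl.observe();print(s['position'],s['grip_width'])
plan(np.array([.57353,.09181]),np.array([.65383,.06017]),.025,.03)
u=np.array([.9304,-.3666]);to(np.r_[np.array([.57353,.09181])-u*.055,.026])
K,P=c["intrinsics"],c["pose"]
for n,q in dict(B=[.57353,.09181,.032],W=[.65383,.06017,.022]).items():
    v=P[:3,:3].T@(np.array(q)-P[:3,3]);print(n,K@(v*[1,-1,-1]/-v[2]))
E
```

```text
time: 1.2
position: [0.4264, 0.2773, 0.2268]
eef_rot: [[-0.925, 0.38, 0.0], [0.38, 0.925, 0.0], [-0.0, 0.0, -1.0]]
contact_force: [0.8, 0.2, 0.1]
grip_width: 0.0301
finger_force: 0.0
time: 1.95
position: [0.5146, 0.117, 0.1533]
eef_rot: [[-0.93, 0.368, -0.004], [0.368, 0.93, -0.001], [0.003, -0.002, -1.0]]
contact_force: [-0.1, -0.1, 0.9]
grip_width: 0.0298
finger_force: 0.0
[0.51512779 0.1179703  0.15428878] 0.03002099535355555
dir -21.505551986767717 L 0.08630862992771932 yaw units -0.0010146420121619707 tcp contact [0.54608373 0.10262445] tcp end [0.62638373 0.07098445]
to [0.522358 0.111973 0.026   ] units [-0.15226386 -0.04755415  2.13792793]
B [321.30763037 252.01292306   1.        ]
W [321.5825498  312.71694793   1.        ]
```

View pics/w1.png

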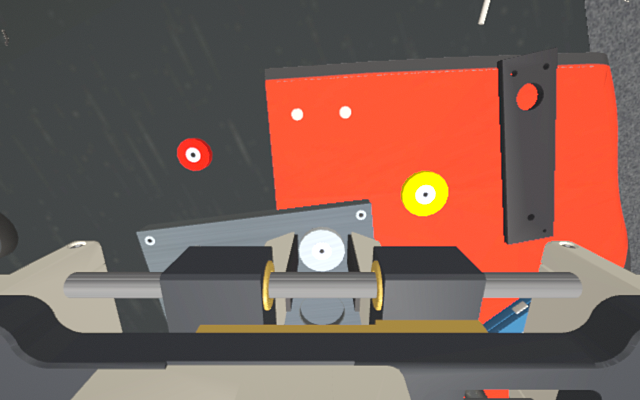

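The wrist view shows the big disc at (321,250), against a predicted (321,252). The wide recess lies in line behind it at (321,312). I'm descending behind the disc.

```bash
python3 -m pendant '0 -.04 .5 0;0 0 .5 0;0 0 .5 0;0 0 .4 0;0 0 .2 0;0 0 0 0;0 0 0 0'
cat >> h.py <<'E'
def rel(goal,disc):
    p=np.mean([ctrl.observe()['position'] for _ in range(5)],0);R=ctrl.observe()['eef_rot']
    for n,q in(("goal",goal),("disc",disc)): print(n,"in tool mm",(R.T@(np.r_[q,.022]-p))*1000)
    print("z",p[2],"F",ctrl.observe()['contact_force'])
W=np.array([.65383,.06017]);B=np.array([.57353,.09181]);N=np.array([.62453,-.05619]);S=np.array([.53564,-.04309])
E
python3 -c "
from h import *
rel(W,B)"
```

```text
time: 2.88
position: [0.5158, 0.116, 0.0298]
eef_rot: [[-0.93, 0.367, 0.002], [0.367, 0.93, 0.001], [-0.001, 0.001, -1.0]]
contact_force: [-0.7, 0.4, 0.5]
grip_width: 0.03
finger_force: 0.0
goal in tool mm [-148.85545464   -1.38915585    8.04764196]
disc in tool mm [-62.54691922  -1.39820112   7.92023728]
z 0.02982954049926046 F [-0.66046866  0.41500761  0.49298264]
```

```bash
python3 -m pendant '-.25 -.02 .06 0;-.25 0 0 0;-.2 0 0 0;-.2 0 0 0;-.2 0 0 0;-.2 0 0 0;-.2 0 0 0;-.1 0 0 0';python3 -m pendant '-.1 0 0 0;0 0 0 0'
python3 - <<'E'
from h import *
rel(W,B)
c=ctrl.read_camera("top");cv2.imwrite("pics/t2.png",cv2.resize(c["img"][85:225,295:475,::-1],None,fx=4,fy=4,interpolation=cv2.INTER_CUBIC))
E
```

```text
time: 3.88
position: [0.6048, 0.0786, 0.0251]
eef_rot: [[-0.93, 0.368, 0.001], [0.368, 0.93, -0.0], [-0.001, 0.0, -1.0]]
contact_force: [-2.5, 0.7, 1.0]
grip_width: 0.03
finger_force: 1.1
time: 4.12
position: [0.61, 0.0766, 0.0251]
eef_rot: [[-0.93, 0.367, 0.001], [0.367, 0.93, -0.0], [-0.001, 0.0, -1.0]]
contact_force: [-0.1, -0.3, 0.4]
grip_width: 0.03
finger_force: 0.1
goal in tool mm [-46.84589142   0.79927221   3.14194989]
disc in tool mm [39.46268846  0.73115924  3.07871005]
z 0.025107484026932535 F [-0.13003919 -0.33123245  0.35505605]
```

View pics/t2.png

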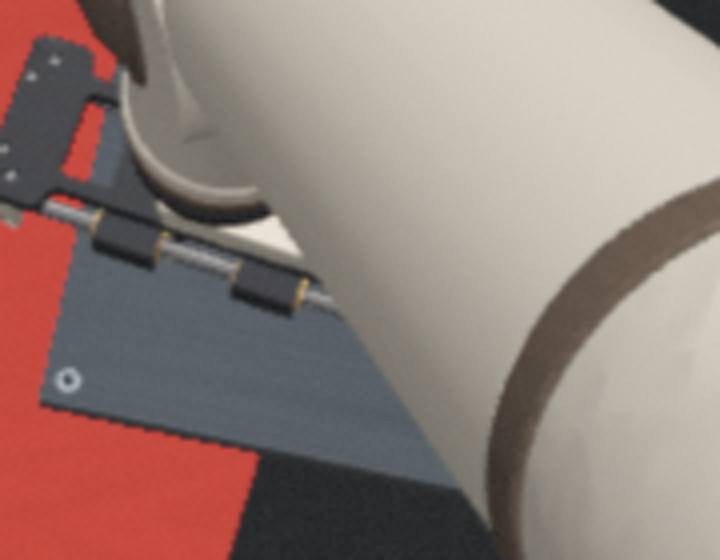

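The arm hides the disc in the top view, so I'll carry on with force readings and the wrist camera. About 17 mm of push remains.

```bash
python3 -m pendant '-.1 .01 0 0;-.08 0 0 0;-.05 0 0 0;-.04 0 0 0;0 0 0 0'
python3 - <<'E'
from h import *
rel(W,B)
c=ctrl.read_camera("wrist");K,P=c["intrinsics"],c["pose"]
v=P[:3,:3].T@(np.r_[W,.022]-P[:3,3]);print(K@(v*[1,-1,-1]/-v[2]))
cv2.imwrite("pics/w3.png",cv2.resize(c["img"][200:400,220:420,::-1],None,fx=3,fy=3))
E
```

```text
time: 4.8
position: [0.625, 0.0713, 0.0251]
eef_rot: [[-0.93, 0.367, 0.0], [0.367, 0.93, -0.0], [-0.0, 0.0, -1.0]]
contact_force: [-0.4, -0.6, -0.6]
grip_width: 0.03
finger_force: 0.0
goal in tool mm [-30.86107237   0.23005723   3.12939982]
disc in tool mm [55.44752125  0.16255123  3.08804163]
z 0.025114594842434577 F [-0.35947676 -0.60442566 -0.55518921]
[323.53125138 289.38428847   1.        ]
```

View pics/w3.png

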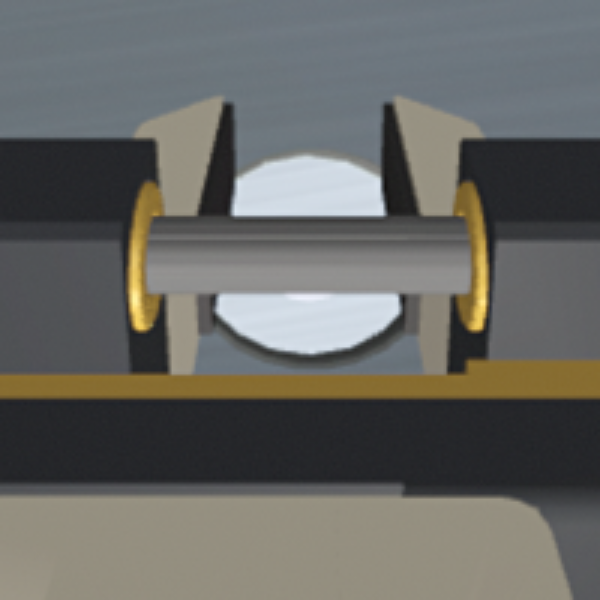

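The disc at crop (308,258) is nearly concentric with the recess, with a dark gap on its far side. I'll nudge it a little further to see whether it has dropped.

```bash
python3 -m pendant '-.04 0 0 0;-.04 0 0 0;-.04 0 0 0;0 0 0 0'
python3 - <<'E'
from h import *
rel(W,B)
c=ctrl.read_camera("wrist");K,P=c["intrinsics"],c["pose"]
v=P[:3,:3].T@(np.r_[W,.022]-P[:3,3]);print(K@(v*[1,-1,-1]/-v[2]))
cv2.imwrite("pics/w4.png",cv2.resize(c["img"][230:370,250:390,::-1],None,fx=4,fy=4))
E
```

```text
time: 5.35
position: [0.6316, 0.0687, 0.0251]
eef_rot: [[-0.93, 0.367, 0.0], [0.367, 0.93, -0.0], [-0.0, -0.0, -1.0]]
contact_force: [-1.0, 0.5, 0.4]
grip_width: 0.0299
finger_force: 0.0
goal in tool mm [-23.8150913    0.22283407   3.11005371]
disc in tool mm [62.49351387  0.15921259  3.09501883]
z 0.025105905719292186 F [-0.95387032  0.46285594  0.3551634 ]
[323.42997641 279.94128212   1.        ]
```

View pics/w4.png

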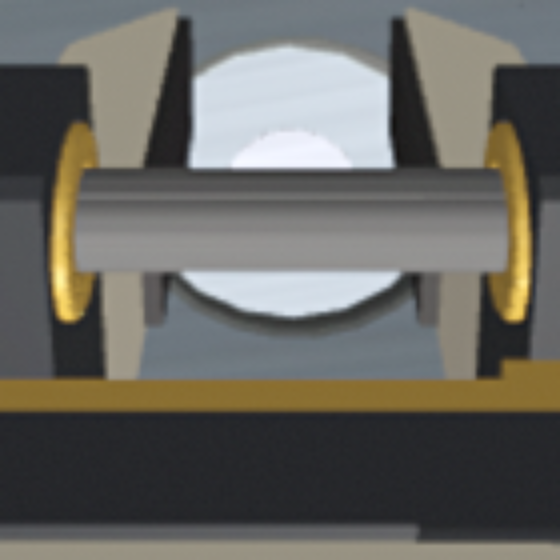

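The disc stayed put while the fingers moved on over it, and a rim gap shows all round, so the big disc is seated. Now the small one.

```bash
python3 -m pendant '0 0 -.5 0;0 0 -.8 0;0 0 -.4 0;0 0 0 0' .217
python3 - <<'E'
from h import *
plan(S,N,.017,.02);u=(N-S)/np.linalg.norm(N-S);to(np.r_[S-u*.058,.12])
E
```

```text
time: 5.9
position: [0.6332, 0.0693, 0.1297]
eef_rot: [[-0.93, 0.367, 0.005], [0.367, 0.93, 0.001], [-0.004, 0.002, -1.0]]
contact_force: [-0.1, -0.9, -0.2]
grip_width: 0.02
finger_force: 0.0
dir -8.383514109633786 L 0.08985010907060717 yaw units -1.6437821068505252 tcp contact [ 0.51264069 -0.03970052] tcp end [ 0.60153069 -0.05280052]
to [ 0.47825977 -0.03463369  0.12      ] units [ 1.76690381 -2.55916892  0.14765686]
```

```bash
python3 -m pendant '.35 -.51 0 0;.35 -.51 0 0;.35 -.51 0 0;.35 -.51 0 0;.35 -.51 0 0;0 0 0 -.82;0 0 0 -.82;0 0 0 0'
python3 - <<'E'
from h import *
rel(N,S);plan(S,N,.017,.02)
c=ctrl.read_camera("wrist");K,P=c["intrinsics"],c["pose"]
for q in(np.r_[S,.032],np.r_[N,.022]):
    v=P[:3,:3].T@(q-P[:3,3]);print(K@(v*[1,-1,-1]/-v[2]))
cv2.imwrite("pics/w5.png",cv2.resize(c["img"][200:400,220:420,::-1],None,fx=3,fy=3))
E
```

```text
time: 6.9
position: [0.4765, -0.0349, 0.126]
eef_rot: [[-0.989, 0.147, -0.002], [0.147, 0.989, 0.0], [0.002, 0.0, -1.0]]
contact_force: [0.3, 0.5, -0.6]
grip_width: 0.0199
finger_force: 0.0
goal in tool mm [-149.72921074    0.7187993   103.74166084]
disc in tool mm [-59.87940098   0.57317724 103.9221608 ]
z 0.12604219975527345 F [ 0.31181063  0.52990342 -0.64433431]
dir -8.383514109633786 L 0.08985010907060717 yaw units -0.011606277921064934 tcp contact [ 0.51264069 -0.03970052] tcp end [ 0.60153069 -0.05280052]
[323.26603494 260.59795674   1.        ]
[323.35631938 328.15130652   1.        ]
```

View pics/w5.png

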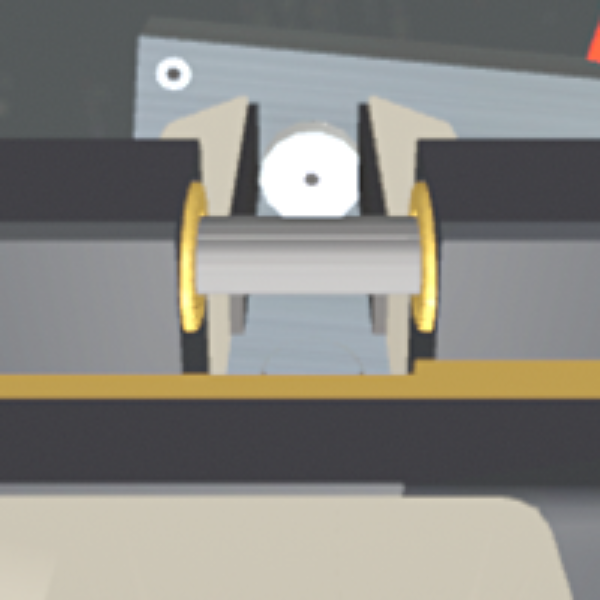

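The small disc is at crop (311,179), as predicted, with the narrow recess in line below it. Descending, then pushing.

```bash
python3 -m pendant '0 .01 .5 0;0 0 .5 0;0 0 .4 0;0 0 .2 0;0 0 .05 0;0 0 0 0;0 0 0 0'
python3 -c "
from h import *
rel(N,S)"
```

```text
time: 7.82
position: [0.4784, -0.0343, 0.0289]
eef_rot: [[-0.989, 0.147, 0.002], [0.147, 0.989, -0.0], [-0.002, 0.0, -1.0]]
contact_force: [-0.2, 0.4, -0.4]
grip_width: 0.0202
finger_force: 0.0
goal in tool mm [-147.76802622   -0.2186785     7.13288722]
disc in tool mm [-57.91805641  -0.28926312   6.99131574]
z 0.028900083035732875 F [-0.15506114  0.36383367 -0.42551741]
```

```bash
python3 -m pendant '-.25 0 .06 0;-.25 0 0 0;-.2 0 0 0;-.2 0 0 0;-.2 0 0 0;-.2 0 0 0;-.2 0 0 0;-.15 0 0 0';python3 -m pendant '-.1 0 0 0;-.08 0 0 0;-.06 0 0 0;-.05 0 0 0;-.05 0 0 0;-.04 0 0 0;-.04 0 0 0;0 0 0 0'
python3 - <<'E'
from h import *
rel(N,S)
c=ctrl.read_camera("wrist");K,P=c["intrinsics"],c["pose"]
v=P[:3,:3].T@(np.r_[N,.022]-P[:3,3]);print(K@(v*[1,-1,-1]/-v[2]))
cv2.imwrite("pics/w6.png",cv2.resize(c["img"][230:370,250:390,::-1],None,fx=4,fy=4))
E
```

```text
time: 8.82
position: [0.5765, -0.0489, 0.0245]
eef_rot: [[-0.989, 0.146, 0.0], [0.146, 0.989, 0.0], [-0.0, 0.0, -1.0]]
contact_force: [-1.0, 0.3, 0.2]
grip_width: 0.0199
finger_force: 0.4
time: 9.82
position: [0.6008, -0.0525, 0.0245]
eef_rot: [[-0.989, 0.146, 0.0], [0.146, 0.989, 0.0], [-0.0, 0.0, -1.0]]
contact_force: [-0.5, 0.2, -0.3]
grip_width: 0.0205
finger_force: 0.0
goal in tool mm [-24.01745306  -0.19841656   2.53805157]
disc in tool mm [65.83263515 -0.25020964  2.50539779]
z 0.024529338491693933 F [-0.46431478  0.24829124 -0.30548196]
[322.66259734 280.81538676   1.        ]
```

View pics/w6.png

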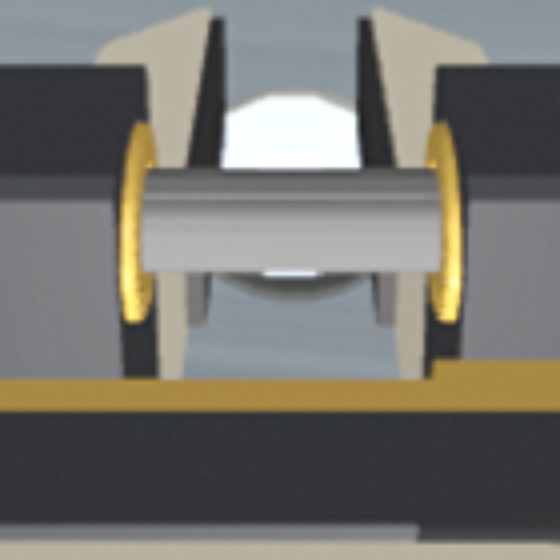

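The disc spans crop rows 95 to 277 with a gap on the far side. I'll push 5 mm more to confirm the drop, lift, move the arm clear, and check in the top view.

```bash
python3 -m pendant '-.04 0 0 0;-.04 0 0 0;0 0 0 0'; python3 -m pendant '0 0 -.5 0;0 0 -.8 0;0 0 -.7 0;.5 .6 0 0;.5 .6 0 0;.5 .6 0 0;.5 .6 0 0;.5 .6 0 0'; python3 -m pendant '.5 .6 0 0;.5 .6 0 0;.5 .6 0 0;0 0 0 0;0 0 0 0'
python3 - <<'E'
from h import *
c=ctrl.read_camera("top");cv2.imwrite("pics/t7.png",cv2.resize(c["img"][85:225,295:475,::-1],None,fx=4,fy=4,interpolation=cv2.INTER_CUBIC))
E
```

```text
time: 10.25
position: [0.6055, -0.0532, 0.0245]
eef_rot: [[-0.989, 0.146, 0.0], [0.146, 0.989, 0.0], [-0.0, 0.0, -1.0]]
contact_force: [-0.8, -0.3, -0.1]
grip_width: 0.02
finger_force: 0.0
time: 11.25
position: [0.4823, 0.1481, 0.1447]
eef_rot: [[-0.989, 0.146, 0.001], [0.146, 0.989, 0.0], [-0.0, 0.0, -1.0]]
contact_force: [0.2, 0.3, -0.6]
grip_width: 0.0199
finger_force: 0.0
time: 11.88
position: [0.4101, 0.2665, 0.1445]
eef_rot: [[-0.989, 0.146, 0.0], [0.146, 0.989, -0.0], [-0.0, -0.0, -1.0]]
contact_force: [0.4, -0.6, 0.7]
grip_width: 0.02
finger_force: 0.0
```

View pics/t7.png

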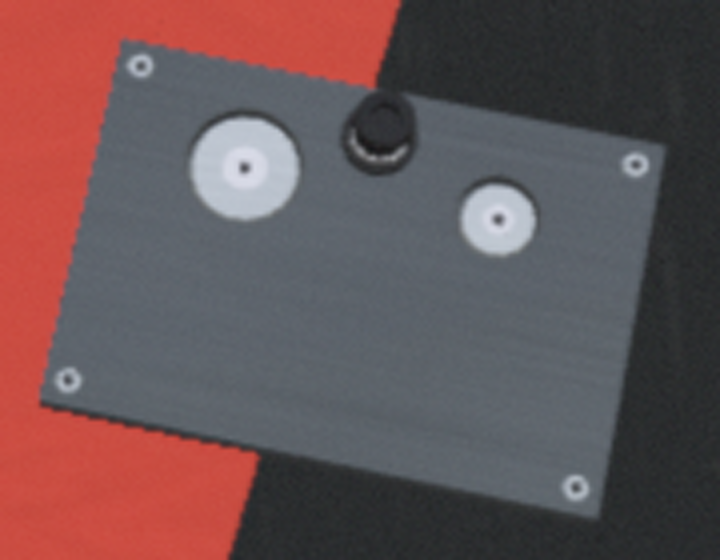

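The discs now sit at crop (244,167) and (498,219), inside their recesses with no sign of tilt. The post is unchanged at (380,130).

```bash
python3 -c "
from station import ctrl
print(ctrl.sign_off())"
```

```text
the job is handed in; nothing more can be done
None
```

I pushed both discs into their own recesses, and they look flat and flush in the final top view, with the post where it was; the job was handed in at about 12 s.

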